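Load the steaming plate into the lidded saucepan

TASK

Lift the lid off the saucepan and lay it flat on the cutting board, right way up; then take the steaming plate from its sloping drying stand and seat it level, grip up, on the step inside the pan, and finally put the lid back on the pan so that it sits fully home. Set both down rather than dropping them, keep the saucepan where it stands, and leave the jug, the pepper mill and the pestle undisturbed.

Things in the scene. Friction and masses are not known exactly. Their poses are not given: they have to be found in the camera images.
- pan: Copper-tone saucepan, loose, 0.9 kg, in one of three places. Origin: centre of its underside (z = 0), z up. Outer diameter 140 mm, height 90 mm, mouth 132 mm wide. Inside, a flat ring step 36 mm above the underside (96 to 132 mm in diameter) takes the steaming plate. A bar handle 16 mm thick runs along the pan's -x (roughly to the robot) to 208 mm from the centre, 68 to 82 mm up.
- lid: The pan's loose copper-tone lid, 0.25 kg or so, on the pan at the start. Origin: centre of its underside, z up its axis. Plug 116 mm in diameter, z 0 to 8 mm (inside the pan's mouth, 8 mm play all round); disc 150 mm, 8 to 12 mm (rests on the rim); stem 18 mm, to 24 mm; round black knob 34 mm, 24 to 48 mm: grip here. Home: origin 82 mm above the pan's. On the board it rests on the plug.
- plate: Round perforated aluminium plate, loose, 0.2 kg or so. Origin: centre of its underside, z out of the upper face. Disc 116 mm, 5 mm thick; central stem 16 mm (z 5 to 15 mm) with a round grip 26 mm in diameter, z 15 to 40 mm. Starts on the stand's slope, axis 0.45 rad from vertical, leaning to the stand's front. Goes in the pan grip up, 8 mm play all round; the lid clears the grip.
- stand: Steel drying stand, fixed, in one of three places. Origin: on the counter under the centre of the plate's underside; front is -x (roughly to the robot). Sloping face 140 mm wide, 150 mm long, rising to the back (+x) at 0.45 rad, its centre 65 mm up. Two 12 mm pegs standing 14 mm off the face below the plate stop it sliding; it lifts straight off along its own axis.
- board: Yellow hard plastic cutting board fixed to the counter, in one of three places. Origin: centre of its underside. 250 mm along x, 180 mm along y, 15 mm thick. The pestle stands near its +x edge (x about 97 mm, y within 50 mm of the middle line); the rest is free for the lid.
- pestle: Wooden pestle standing upright on the board, loose, 165 mm tall, at most 42 mm thick. Origin: centre of its foot. Leave alone.
- jug: White ceramic jug, loose, standing on the counter close behind the stand (its +x side), 190 mm tall, at most 88 mm in diameter, handle reaching 75 mm along its +x. Origin: centre of its foot. Leave alone.
- mill: Dark wooden pepper mill, loose, standing on the counter close beyond the pan (its +x side), 180 mm tall, at most 58 mm in diameter. Origin: centre of its foot. Leave alone.

How it is judged:
By the outcome, as a careful person would: the job done as asked, in the order asked, and still so for the second after the job is handed in, with the robot touching nothing.
It also fails if it takes over 72 s, if anything falls off the work surface, if the arm or the gripper's body presses on something with over 40 N, if the wrist force passes 120 N, or if a joint passes its speed limit or range.

ROBOT

A 7-joint arm with a two-finger parallel gripper is mounted at the origin on the work surface. World frame = base frame: x ahead of the robot, y to its left, z up, the work surface at z = 0. Lengths are in m, angles in degrees, forces in N, time in s.
With the tool pointing down it reaches from about 0.35 to 0.9 m from the base axis. Payload 8.1 kg.
Tool frame: the origin (TCP) lies midway between the tips of the shut fingers; the grasp point (between the pads) lies 19 mm behind it; z points along the fingers, y is the direction in which the jaws open and shut (so a half turn about z gives the same grasp; the last joint's range is limited). The gripper opens to 92 mm and grips with 3 to 60 N. Pads are 19 mm wide; open, the fingers measure 130 mm over their backs; the gripper's body (75 mm by 190 mm) begins 47 mm behind the grasp point.
Start: joints at [59.439, 24.895, 1.432, 90.138, -0.665, 64.973, -4.303], TCP at [0.261, -0.568, 0.227] pointing down, gripper open.
Joint ranges: [-149.89, 149.89], [-25.12, 119.58], [-72.63, 75.52], [4.76, 147.25], [-75.54, 255.54], [6.69, 114.76], [-157.13, 157.13]. Speed limits (degrees/s): [127.2, 127.2, 172.46, 172.46, 180, 180, 180].

INTERFACE

Orientations are given as [roll, pitch, yaw] about the fixed x, y, z axes, in that order (R = Rz(yaw) Ry(pitch) Rx(roll)).
In Python, from station import * gives the robot as it stands. Calls block until the motion is done:
- movep(position, orientation): joint-space move of the TCP to a pose.
- move_linear(position, speed=0.15, orientation=None): straight line of the TCP; orientation=None keeps the orientation; speed is the mean speed in m/s.
- goto_joints(angles): joint-space move.
- grip(opening, strength=None): opening from 0.0 (shut) to 1.0 (fully open); strength is the grip in N (None keeps the last); returns when the fingers have stopped.
- wait(seconds).
- solve_ik(position, orientation): joint angles nearest the present ones, or None.
- observe(): the state.
- read_camera(name): name is "scene" or "top" or "wrist"; returns (picture, depth): 384x512x3 uint8, red, green, blue; 384x512 float32, m along the optical axis (not along the pixel's ray), 0 where there is no reading.
- camera_model(name): a dict with "fx", "fy", "cx", "cy" (pixels), "camera_from_world" (4x4, takes a point from world to camera coordinates). Camera axes: x right, y down, z forward; pixel columns grow to the right and rows downward; lengths in m; the calibration is good to about 2 mm. The wrist camera is an equidistant fisheye: a pixel r from the principal point sees the ray r / f radians off the axis. A picture is of the moment at which its call begins: read the wrist's pose just before it. camera_model takes no time and is no camera call; for the wrist camera it gives the pose at the moment of the call.
A pose or a line that the arm cannot do raises Unreachable and nothing moves.
- job_done(): hands the job in, once; it reports no verdict.
The state is a dict: "time_s": time; "qpos": joint angles; "joint_velocities": joint speeds; "effort": joint torques, N m; "eef_pos": TCP position; "eef_rot": TCP orientation; "wrist_force": force on the tool from outside, world axes, zero at the start; "moment": the same for the moment, N m; "gripper_width": opening from 0.0 (shut) to 1.0 (fully open).
Only numpy, scipy, OpenCV 4.12 (cv2) and the standard library are available. Lean on these libraries where they do the work, as an engineer would, in place of code of your own. Each camera call takes 0.05 s, during which the arm holds its last target. There are 200 camera calls.

## Working session

There is one attempt and no reset: what is moved stays moved. The work goes in short steps, each a Python script; the robot and the scene stay as the last script left them, time stands still between calls to the robot, and variables do not carry over. Pictures are saved under pics/ and viewed, on a budget of 10 in all, crops included, one or two more only if the job needs it, and the job is handed in when it is done.

```bash
mkdir -p pics; ls
python3 - <<'E'
from station import *
import cv2,numpy as np
for n in("scene","top"):
    p,d=read_camera(n); cv2.imwrite(f"pics/{n}0.png",cv2.resize(p[:,:,::-1],(800,600),interpolation=cv2.INTER_CUBIC)); np.savez(f"{n}0.npz",p=p,d=d,**camera_model(n))
    print(n,camera_model(n))
print(observe())
E
```

```text
pics
scene {'fx': 441.5327444163613, 'fy': 441.5327444163613, 'cx': 260.40214468983766, 'cy': 192.12857491202732, 'camera_from_world': array([[ 0.87743184,  0.47946387,  0.0150916 , -0.50138381],
       [ 0.31245259, -0.54735925, -0.77638343, -0.1262803 ],
       [-0.36398728,  0.68593895, -0.63008017,  1.68215692],
       [ 0.        ,  0.        ,  0.        ,  1.        ]])}
top {'fx': 449.1547140361069, 'fy': 449.1547140361069, 'cx': 246.17363873079753, 'cy': 192.43341609594103, 'camera_from_world': array([[ 0.02556439, -0.99954277, -0.01614686,  0.00218374],
       [-0.99102499, -0.02321992, -0.13164462,  0.61091967],
       [ 0.1312095 ,  0.01936736, -0.99116546,  1.17517792],
       [ 0.        ,  0.        ,  0.        ,  1.        ]])}
{'time_s': 0.1, 'qpos': array([59.4370918 , 24.93322941,  1.42946644, 90.18194023, -0.66321358,
       64.97573951, -4.30272045]), 'joint_velocities': array([ 0.07115586, -0.04679342, -0.03744212, -0.22941896, -0.05191507,
        0.0404343 , -0.02172621]), 'effort': array([ 4.50437758e-03, -6.69123459e+01,  9.88863744e-01, -3.15147865e+01,
       -6.04047440e-02,  3.73560924e-02, -2.77511919e-05]), 'eef_pos': array([ 0.26077854, -0.56749283,  0.22602799]), 'eef_rot': array([-1.79917776e+02,  8.19975147e-03,  2.46824875e+01]), 'wrist_force': array([0.95251246, 0.15223297, 0.1409394 ]), 'moment': array([ 0.00104175, -0.02485603,  0.02174975]), 'gripper_width': 0.9991895796779087}
```

View pics/top0.png

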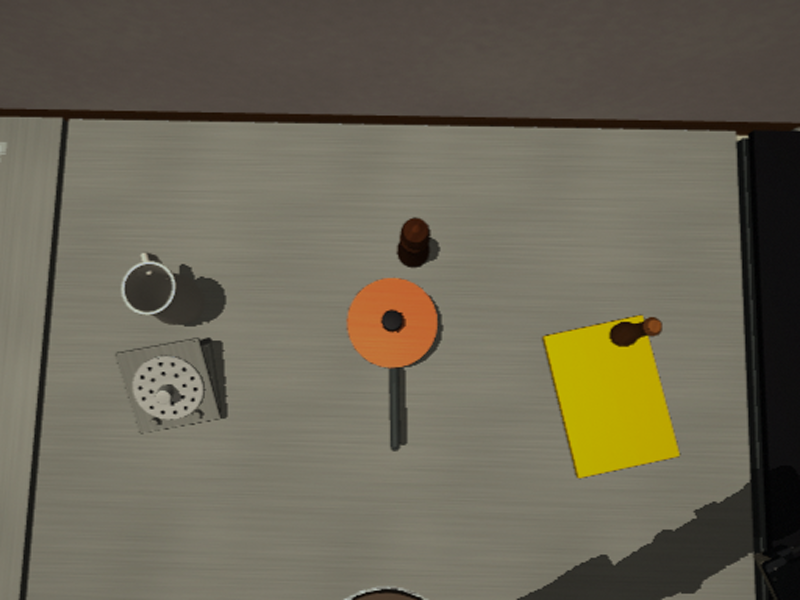

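View pics/scene0.png

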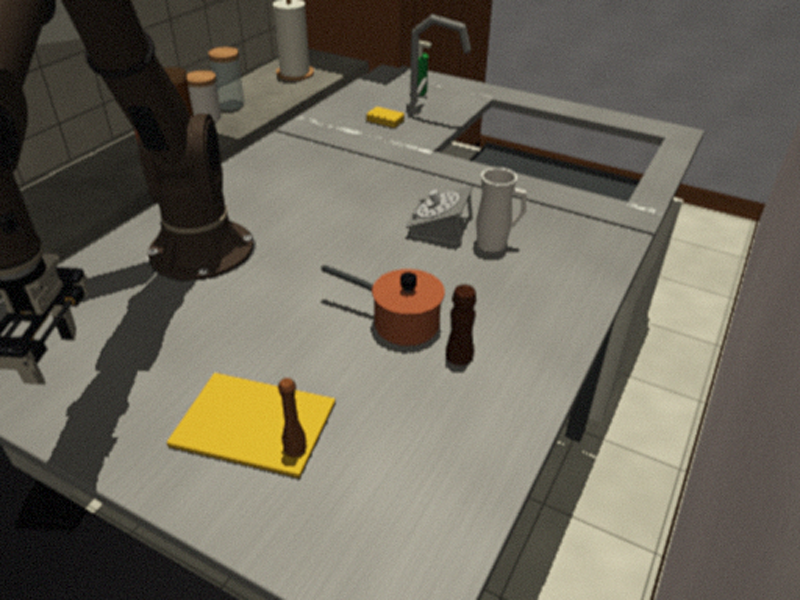

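The top view shows the lid at about (393,322) with the handle end at (395,448), and the plate at about (168,388) on the stand. The board corners are (543,337), (643,316), (680,457) and (578,478), and the pestle foot is at about (622,335). Next I'll turn these into world positions.

```bash
cat > h.py <<'E'
import numpy as np,cv2
from scipy.spatial.transform import Rotation as R
def cloud(f):
    z=np.load(f); d=z['d'].astype(float); v,u=np.mgrid[:384,:512]
    c=np.dstack([(u-z['cx'])/z['fx']*d,(v-z['cy'])/z['fy']*d,d]); T=z['camera_from_world']
    return z['p'],d,(c-T[:3,3])@T[:3,:3]
def ray(f,u,v,zz):
    z=np.load(f);T=z['camera_from_world'];r=T[:3,:3].T@[(u-z['cx'])/z['fx'],(v-z['cy'])/z['fy'],1];o=-T[:3,:3].T@T[:3,3]
    return o+r*(zz-o[2])/r[2]
E
python3 - <<'E'
from h import *
np.set_printoptions(precision=4,suppress=True)
f='top0.npz';p,d,w=cloud(f);hsv=cv2.cvtColor(p,cv2.COLOR_RGB2HSV);k=.64
v,u=np.mgrid[:384,:512]
def box(x0,y0,x1,y1): return (u>x0*k)&(u<x1*k)&(v>y0*k)&(v<y1*k)&(d>0)
m=box(335,265,450,375)&(w[...,2]>.085)&(w[...,2]<.105)
(c,r)=cv2.minEnclosingCircle(np.argwhere(m)[:,::-1].astype(np.float32)); print('lid px',c,r,'z',np.median(w[m][:,2]),'pos',ray(f,*c,.094),w[m][:,:2].mean(0))
m=box(375,300,410,340)&(w[...,2]>.118); print('knob',m.sum(),w[m].mean(0),w[m].max(0),w[m].min(0))
m=box(380,372,410,460)&(w[...,2]>.06);q=w[m];vx,vy,x0,y0=cv2.fitLine(q[:,:2].astype(np.float32),cv2.DIST_L2,0,.01,.01).ravel();print('handle',m.sum(),q.min(0),q.max(0),np.degrees(np.arctan2(vy,vx)))
for s in((543,337),(643,316),(680,457),(578,478)): print('board',ray(f,s[0]*k,s[1]*k,.015))
m=(hsv[...,1]>180)&(hsv[...,0]>22)&(hsv[...,0]<35)&box(520,290,700,500);rr=cv2.minAreaRect(np.argwhere(m)[:,::-1].astype(np.float32));print(rr,ray(f,*rr[0],.015))
for q in cv2.boxPoints(rr):print(ray(f,*q,.015))
m=box(600,310,670,350)&(w[...,2]>.03);print('pestle',w[m].min(0),w[m].max(0),w[m].mean(0))
# stand
m=box(110,335,225,440)&(w[...,2]>.02)&(w[...,2]<.14)
q=w[m];print('stand',q.min(0),q.max(0))
m=box(110,335,225,440)&(p.min(2)>150)
q=w[m];
for i in range(6):
    A=np.c_[q[:,:2],np.ones(len(q))];s=np.linalg.lstsq(A,q[:,2],rcond=None)[0];e=q[:,2]-A@s;q=q[abs(e)<max(.003,2*e.std()*.5)]
n=np.array([-s[0],-s[1],1]);n/=np.linalg.norm(n);print('plate',len(q),'n',n,'tilt',np.arccos(n[2]),'yaw',np.degrees(np.arctan2(-n[1],-n[0])),q.mean(0),(q.min(0)+q.max(0))/2,e.std())
qa=w[box(110,335,225,440)];h=(qa-q.mean(0))@n
g=qa[(h>.028)&(h<.045)&(np.linalg.norm(qa-q.mean(0),axis=1)<.07)];print('grip',len(g),g.mean(0),((g-q.mean(0))@n).max())
cv2.imwrite('pics/stand.png',cv2.resize(p[205:285,65:150,::-1],None,fx=7,fy=7,interpolation=cv2.INTER_CUBIC))
m=box(110,250,180,320)&(w[...,2]>.17);print('jug',w[m].min(0),w[m].max(0))
m=box(390,210,440,270)&(w[...,2]>.15);print('mill',w[m].mean(0))
E
```

```text
lid px (250.84120178222656, 206.09286499023438) 28.993661880493164 z 0.09360112478647888 pos [0.5684 0.0032 0.094 ] [0.5681 0.0032]
knob 141 [0.5681 0.0031 0.1295] [0.585  0.0178 0.1355] [ 0.5526 -0.0126  0.1182]
handle 298 [ 0.3606 -0.0123  0.0675] [0.485  0.006  0.0931] 1.7192516
board [ 0.5564 -0.2611  0.015 ]
board [ 0.5976 -0.4359  0.015 ]
board [ 0.3568 -0.4932  0.015 ]
board [ 0.3171 -0.3195  0.015 ]
((390.6463623046875, 253.0947265625), (95.35367584228516, 67.0299072265625), 76.17134857177734) [ 0.458  -0.3767  0.015 ]
[ 0.5588 -0.2589  0.015 ]
[ 0.6071 -0.4368  0.015 ]
[ 0.3597 -0.4916  0.015 ]
[ 0.3132 -0.3184  0.015 ]
pestle [ 0.5438 -0.4059  0.0311] [ 0.5826 -0.3746  0.1853] [ 0.5619 -0.3879  0.1126]
stand [0.3767 0.2949 0.0202] [0.5377 0.458  0.1115]
plate 9 n [0.5858 0.1256 0.8006] tilt 0.6424202138228201 yaw -167.89611397965933 [0.443  0.3769 0.104 ] [0.4429 0.377  0.1041] 0.0012936213025415465
grip 28 [0.5067 0.3893 0.0931] 0.034651728358436586
jug [0.5619 0.3346 0.1703] [0.6447 0.4181 0.1962]
mill [ 0.7026 -0.0303  0.17  ]
```

View pics/stand.png

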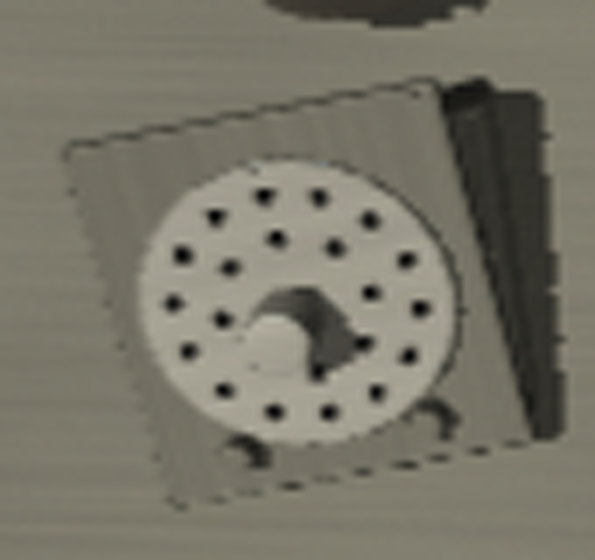

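The crop shows the stand corners at (65,148), (430,80), (535,438) and (178,505), and the plate ellipse centre at about (298,300). I'll fit the plate plane with a wider mask.

Run:
```python
from h import *
np.set_printoptions(precision=4,suppress=True)
f='top0.npz';p,d,w=cloud(f)
C=[ray(f,65+x/7-.43,205+y/7-.43,z) for x,y,z in((65,148,.0976),(430,80,.0976),(535,438,.0324),(178,505,.0324))]
C=np.array(C);print(C,C.mean(0))
for a,b in((3,0),(2,1)):e=C[b]-C[a];print('xdir',np.degrees(np.arctan2(e[1],e[0])),np.linalg.norm(e[:2]))
for a,b in((1,0),(2,3)):e=C[b]-C[a];print('ydir',np.degrees(np.arctan2(-e[0],e[1])),np.linalg.norm(e[:2]))
m=np.zeros((384,512),np.uint8);pts=np.array(((65,148),(430,80),(535,438),(178,505)))/7+[65,205];cv2.fillPoly(m,[pts.round().astype(int)],1)
m=(m>0)&(d>0);
b=p.min(2)[m];print(np.percentile(b,[5,25,50,75,95]))
yaw=np.radians(np.degrees(np.arctan2(*(C[0]-C[3])[[1,0]])))
pm=m&(p.min(2)>138);q=w[pm];
for i in range(8):
    A=np.c_[q[:,:2],np.ones(len(q))];s=np.linalg.lstsq(A,q[:,2],rcond=None)[0];e=q[:,2]-A@s;q=q[abs(e)<max(.003,1.5*e.std())]
n=np.array([-s[0],-s[1],1]);n/=np.linalg.norm(n);print('plate',len(q),'n',n,'tilt',np.arccos(n[2]),'yaw',np.degrees(np.arctan2(-n[1],-n[0])),q.mean(0),(q.min(0)+q.max(0))/2,e.std())
# ellipse of plate top: centre via pixels
c,ax,an=cv2.fitEllipse(np.array([(138,300),(298,158),(458,315),(300,443),(185,205),(415,215),(190,400),(412,400)],np.float32));c=np.array(c);print(c,ax,an)
o=ray(f,*(c/7+[65,205]-.43),.0695);print('plate centre top',o)
g=ray(f,*(np.array([277,343])/7+[65,205]-.43),.065+.04*np.cos(.45));print('grip top',g,'->origin',g-.04*n)
```

```text
[[0.5065 0.4564 0.0976]
 [0.5348 0.3234 0.0976]
 [0.4036 0.2935 0.0324]
 [0.3748 0.4289 0.0324]] [0.4549 0.3756 0.065 ]
xdir 11.79846148508686 0.134589576705294
xdir 12.846274275368213 0.13455593665155843
ydir 11.9876231903474 0.13594047714640303
ydir 12.007501065129729 0.13840125004036502
[ 61.  98. 101. 142. 147.]
plate 701 n [-0.4258 -0.0837  0.9009] tilt 0.44890386502886265 yaw 11.11750168201643 [0.4525 0.3783 0.0696] [0.4524 0.3765 0.0682] 0.001489202318871114
[297.9912 301.6894] (280.94122314453125, 316.0834045410156) 97.12996673583984
plate centre top [0.4529 0.3759 0.0695]
grip top [0.4378 0.3723 0.101 ] ->origin [0.4548 0.3757 0.065 ]
```

```bash
cat >> h.py <<'E'
from station import *
PAN=np.array([.5682,.0032]); BY=13.5; BD=np.array([.458,-.377])+R.from_euler('z',BY,degrees=True).apply([-.04,0,0])[:2]
ST=np.array([.4549,.3756,.065]); SY=12.
def down(yaw): return [180,0,yaw]
n=R.from_euler('z',SY,degrees=True).apply([-np.sin(.45),0,np.cos(.45)])
TR=R.from_euler('z',SY,degrees=True)*R.from_euler('y',-.45)*R.from_euler('x',180,degrees=True)
TO=TR.as_euler('xyz',degrees=True)
def st(t=''):
    s=observe();print(t,'t %.1f'%s['time_s'],np.round(s['eef_pos'],4),np.round(s['eef_rot'],1),'F',np.round(s['wrist_force'],1),'M',np.round(s['moment'],2),'w %.3f'%s['gripper_width']);return s
E
python3 - <<'E'
from h import *
print(BD,TO)
for a,b in(([*PAN,.25],down(0)),([*PAN,.1],down(0)),([*BD,.25],down(BY)),([*BD,.034],down(BY)),(ST+.011*n,TO),(ST+.15*n,TO),([*PAN,.25],down(SY)),([*PAN,.047],down(SY))): 
    q=solve_ik(a,b);print(None if q is None else np.round(q,0))
movep([*PAN,.25],down(0));st()
p,d=read_camera('wrist');cv2.imwrite('pics/w1.png',p[:,:,::-1])
move_linear([*PAN,.101],.12);st('down')
grip(0.2,25);st('grip')
move_linear([*PAN,.13],.05);st('up')
move_linear([*PAN,.25],.15);st('up')
p,d=read_camera('scene');cv2.imwrite('pics/s1.png',cv2.resize(p[100:300,150:400,::-1],(750,600),interpolation=cv2.INTER_CUBIC))
E
```

```text
[ 0.4191052  -0.38633781] [180.         -25.78310078  12.        ]
[   7.   20.  -17.   95.    6.   66. -102.]
[   2.   28.  -11.  106.    7.   47. -102.]
[ 37.  19.   0.  96.  -0.  65. -39.]
[ 37.  33.  -0. 109.   0.  38. -39.]
[ -82.   28.   35.  127.    8.    9. -140.]
[-102.   10.   46.  126.   23.   30. -153.]
[  9.  20. -20.  95.   7.  66. -91.]
[  2.  32. -11. 108.   9.  41. -92.]
 t 2.4 [0.5682 0.002  0.2499] [ 1.8e+02  0.0e+00 -1.0e-01] F [-0.7  0.5 -0.1] M [0.1  0.05 0.01] w 1.001
down t 3.9 [0.5687 0.0033 0.1017] [-1.8e+02 -1.0e-01  0.0e+00] F [ 0.2 -0.5 -0.3] M [0.01 0.07 0.04] w 0.998
grip t 4.8 [0.5682 0.0032 0.101 ] [180.   0.   0.] F [-0.2  0.1 -0.6] M [ 0.04  0.02 -0.02] w 0.364
up t 5.5 [0.5681 0.0032 0.1299] [180.   0.  -0.] F [ 0.  -0.1 -3.4] M [0.06 0.01 0.  ] w 0.363
up t 6.5 [0.5675 0.0031 0.2489] [1.8e+02 1.0e-01 0.0e+00] F [ 0.1 -0.2 -3.1] M [ 0.03  0.03 -0.08] w 0.364
```

View pics/s1.png

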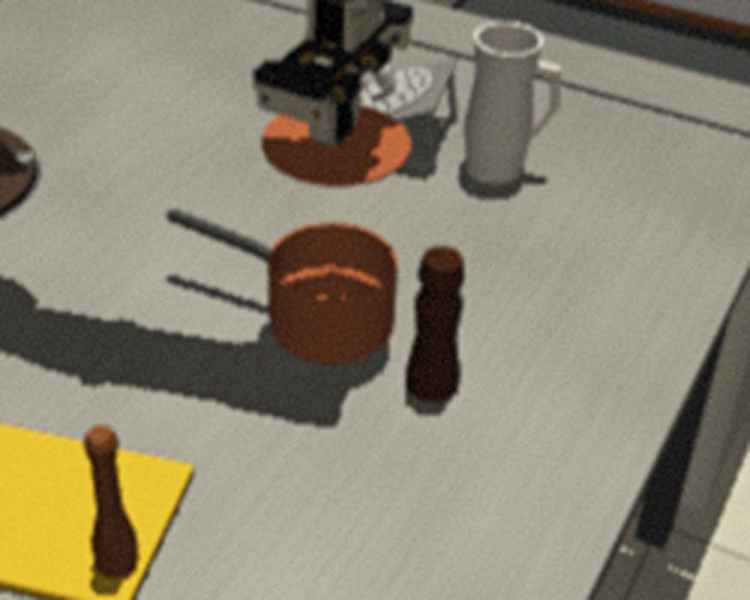

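The lid hangs level in the gripper, clear of the pan, and the pan and mill are unmoved. Next is the board.

```bash
cat >> h.py <<'E'
def lower(x,y,z0,z1,df=2.0,step=.001):
    s=observe();f0=np.mean([observe()['wrist_force'][2] for _ in range(3)])
    z=z0
    while z>z1:
        z-=step;move_linear([x,y,z],.02);wait(.05)
        f=observe()['wrist_force'][2]
        if f-f0>df: break
    st('contact? z=%.4f f0=%.1f'%(z,f0));return z
E
python3 - <<'E'
from h import *
movep([*BD,.25],down(BY));st()
move_linear([*BD,.07],.15)
move_linear([*BD,.038],.05);wait(.2);st()
lower(*BD,.038,.031)
grip(.75);st('open')
move_linear([*BD,.10],.15)
for o in (TO,(TR*R.from_euler('z',180,degrees=True)).as_euler('xyz',degrees=True)):
    print(o)
    for h in(.011,.08,.15):
        q=solve_ik(ST+h*n,o);print(None if q is None else np.round(q,0))
move_linear([*BD,.25],.25);st()
p,d=read_camera('scene');cv2.imwrite('pics/s2.png',cv2.resize(p[200:350,50:250,::-1],(800,600),interpolation=cv2.INTER_CUBIC))
p,d=read_camera('top');np.savez("top2.npz",p=p,d=d,**camera_model('top'))
_,_,w=cloud('top2.npz');v,u=np.mgrid[:384,:512]
m=(np.hypot(w[...,0]-PAN[0],w[...,1]-PAN[1])<.09)&(w[...,2]>.083)&(w[...,2]<.097);c,r=cv2.minEnclosingCircle(np.argwhere(m)[:,::-1].astype(np.float32));print('pan rim',m.sum(),c,r,ray('top2.npz',*c,.09),w[m].mean(0))
E
```

```text
t 8.1 [ 0.4202 -0.385   0.2499] [-180.    -0.    13.6] F [ 1.   0.4 -2.6] M [-0.01  0.05 -0.01] w 0.365
 t 10.4 [ 0.4193 -0.3865  0.0383] [180.   -0.   13.5] F [ 1.  -0.5 -2.7] M [0.03 0.08 0.03] w 0.362
contact? z=0.0330 f0=-2.7 t 11.9 [ 0.4192 -0.3863  0.0339] [180.   -0.   13.5] F [-2.7  2.4  8.9] M [0.54 0.56 0.01] w 0.362
open t 12.7 [ 0.4192 -0.3863  0.033 ] [180.   -0.   13.5] F [ 0.6 -0.2  0.2] M [-0.01  0.03  0.01] w 0.749
[180.         -25.78310078  12.        ]
[ -82.   28.   35.  127.    8.    9. -140.]
[ -87.   18.   35.  127.   21.   19. -152.]
[-102.   10.   46.  126.   23.   30. -153.]
[-180.           25.78310078 -168.        ]
[-28.  29. -36. 123.  73.  37. -19.]
[ -8.  32. -68. 122.  71.  55. -16.]
[-13.  18. -58. 121.  53.  48.  -2.]
 t 14.0 [ 0.4183 -0.3858  0.2481] [-1.799e+02  1.000e-01  1.350e+01] F [-0.7  0.4  0.4] M [-0.01  0.07  0.02] w 0.751
pan rim 283 (251.5024871826172, 206.80459594726562) 26.934560775756836 [0.56699846 0.00145902 0.09      ] [0.56715752 0.00209268 0.08894469]
```

View pics/s2.png

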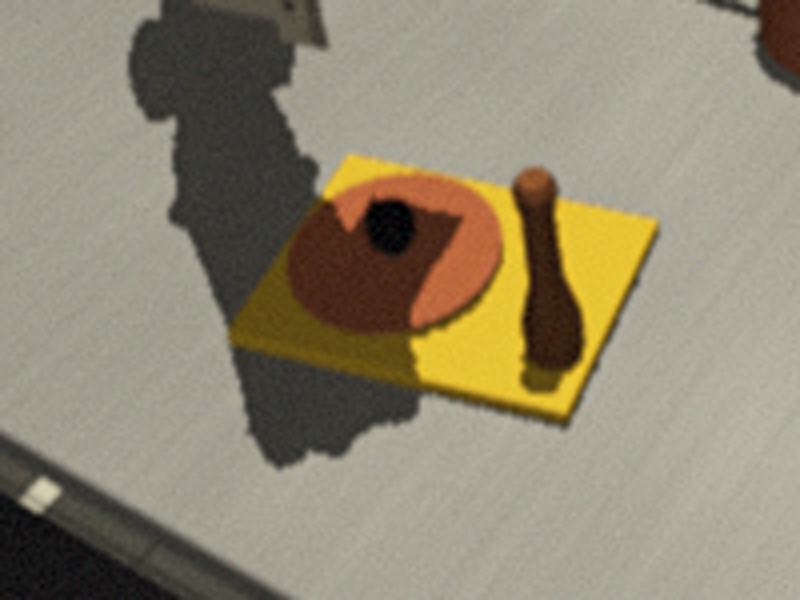

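The lid lies flat on the board, clear of the pestle. The rim check puts the pan at about (0.567, 0.002). Next is the plate.

Run:
```python
from h import *
TF=(TR*R.from_euler('z',180,degrees=True)).as_euler('xyz',degrees=True)
grip(.6)
movep(ST+.12*n+[0,0,.02],TF);s=st();print(np.round(s['qpos']))
move_linear(ST+.06*n,.15);s=st();print(np.round(s['qpos']))
wait(.2)
p,d=read_camera('wrist');cv2.imwrite('pics/w3.png',p[:,:,::-1])
try:
    move_linear(ST+.012*n,.08);s=st();print(np.round(s['qpos']))
except Exception as e: print(repr(e))
p,d=read_camera('scene');cv2.imwrite('pics/s3.png',cv2.resize(p[80:200,200:360,::-1],(800,600),interpolation=cv2.INTER_CUBIC))
```

```text
t 17.3 [0.4046 0.3639 0.1929] [-180.    25.8 -168.1] F [ 0.3  0.7 -0.3] M [-0.03  0.31  0.02] w 0.599
[ -4.  26. -71. 120.  61.  55.  -8.]
 t 17.9 [0.4292 0.3705 0.1194] [ 180.    25.8 -168. ] F [-0.5  0.8  0.2] M [0.03 0.4  0.01] w 0.603
[-11.  33. -64. 122.  73.  53. -18.]
 t 18.9 [0.4495 0.3748 0.076 ] [ 180.    25.8 -168. ] F [ 0.5 -0.4  0.1] M [0.02 0.37 0.02] w 0.600
[-13.  38. -60. 122.  80.  52. -22.]
```

View pics/w3.png

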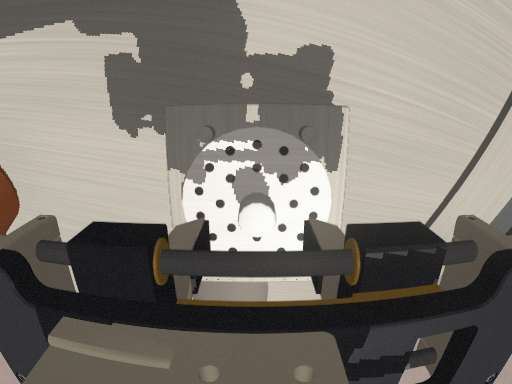

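The grip at (257,220) lies midway between the fingers. I'll grip it, lift it along its axis and level it over the pan.

Run:
```python
from h import *
grip(.1,35);st('grip')
move_linear(ST+.012*n+.03*n,.05);st()
move_linear(ST+.10*n+[0,0,.08],.15);s=st()
P=[.5675,.0025]
for yaw in(-168,180,-150,-190,12):
    q=solve_ik([*P,.22],down(yaw));print(yaw,None if q is None else np.round(q))
try: movep([*P,.22],down(-168));s=st();print(np.round(s['qpos']))
except Exception as e: print(repr(e))
wait(.2);st()
p,d=read_camera('scene');cv2.imwrite('pics/s4.png',cv2.resize(p[80:230,170:370,::-1],(800,600),interpolation=cv2.INTER_CUBIC))
```

```text
grip t 19.6 [0.4498 0.3746 0.0759] [ 180.    25.8 -168. ] F [-1.4  0.2  2.1] M [-0.1   0.34 -0.02] w 0.277
 t 20.3 [0.4371 0.3715 0.1028] [-180.    25.8 -168. ] F [ 0.5 -0.3 -1.7] M [-0.04  0.61  0.08] w 0.274
 t 21.4 [0.4124 0.3659 0.2342] [-179.9   25.7 -168. ] F [-0.1 -0.7 -2.8] M [0.01 0.58 0.01] w 0.276
-168 [ 36.  33. -63.  95.  31.  71.  68.]
180 [ 35.  33. -62.  95.  30.  70.  57.]
-150 [ 33.  31. -58.  96.  28.  69.  89.]
-190 [ 34.  32. -60.  96.  29.  70.  48.]
12 [-15.  20.  12. 100.  -5.  61. -79.]
 t 22.9 [0.5671 0.0042 0.22  ] [ 180.     0.  -167.9] F [-0.2  0.5 -3. ] M [ 0.12 -0.13 -0.02] w 0.280
[ 36.  33. -63.  95.  31.  71.  68.]
 t 23.1 [0.5673 0.0038 0.2203] [-180.     0.  -167.9] F [-0.1  0.3 -2.4] M [ 0.12 -0.13 -0.01] w 0.274
```

View pics/s4.png

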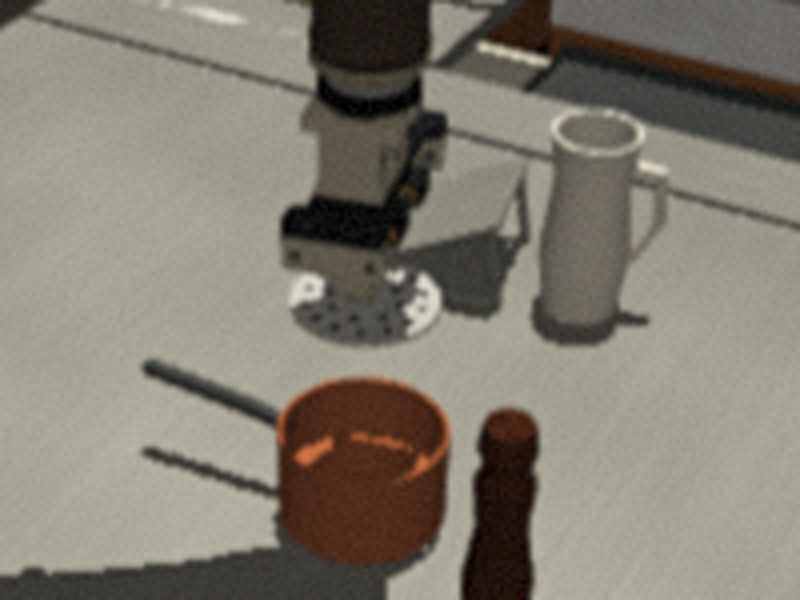

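The plate hangs level above the pan mouth. I'll lower it in.

Run:
```python
from h import *
P=[.5675,.0025]
move_linear([*P,.11],.12);st()
move_linear([*P,.053],.05);wait(.2);st('pre')
lower(*P,.053,.044,1.5)
grip(.5);st('open')
move_linear([*P,.10],.08);st()
move_linear([*P,.24],.25);
p,d=read_camera('wrist');cv2.imwrite('pics/w5.png',p[:,:,::-1])
movep([*BD,.25],down(BY));s=st();print(np.round(s['qpos']))
p,d=read_camera('top');np.savez("top5.npz",p=p,d=d,**camera_model('top'))
_,_,w=cloud('top5.npz');rr=np.hypot(w[...,0]-P[0],w[...,1]-P[1])
m=(rr<.052)&(rr>.02)&(abs(w[...,2]-.041)<.012);q=w[m]
A=np.c_[q[:,:2]-P,np.ones(len(q))];c=np.linalg.lstsq(A,q[:,2],rcond=None)[0];print('plate plane',len(q),c,q.mean(0))
m=(rr<.09)&(w[...,2]>.083)&(w[...,2]<.097);c,r=cv2.minEnclosingCircle(np.argwhere(m)[:,::-1].astype(np.float32));print('rim',r,ray('top5.npz',*c,.09),w[m].mean(0))
m=(np.hypot(w[...,0]-BD[0],w[...,1]-BD[1])<.03)&(w[...,2]>.045)&(w[...,2]<.08);print('knob',m.sum(),w[m].mean(0),w[m].max(0),BD)
cv2.imwrite('pics/t5.png',cv2.resize(p[175:260,200:310,::-1],(770,595),interpolation=cv2.INTER_CUBIC))
```

```text
t 24.2 [0.5681 0.0028 0.1108] [ 1.80e+02  1.00e-01 -1.68e+02] F [ 0.  -0.5 -1.1] M [ 0.14 -0.14 -0.01] w 0.272
pre t 25.7 [0.5676 0.0025 0.0532] [-180.    0. -168.] F [-0.3 -0.5 -2.6] M [ 0.09 -0.15 -0.04] w 0.274
contact? z=0.0480 f0=-2.6 t 27.2 [0.5677 0.0026 0.0482] [-180.    0. -168.] F [-0.3 -0.5  0.7] M [ 0.16 -0.03 -0.02] w 0.276
open t 27.7 [0.5675 0.0025 0.048 ] [ 180.   -0. -168.] F [-0.1 -0.6  0.3] M [ 0.11 -0.05  0.  ] w 0.496
 t 28.5 [0.5673 0.0022 0.0998] [-180.   -0. -168.] F [ 0.8 -0.6 -0.7] M [ 0.09 -0.08  0.01] w 0.499
 t 31.1 [ 0.4197 -0.3854  0.2496] [-179.9   -0.    13.7] F [ 0.5 -0.7 -0.4] M [ 0.05  0.04 -0.03] w 0.502
[ 54.  21. -23.  95.   9.  66. -47.]
plate plane 988 [-0.00116129 -0.00252457  0.04042309] [0.56719336 0.0027336  0.04042285]
rim 26.934560775756836 [0.56699846 0.00145902 0.09      ] [0.56723691 0.00141594 0.08900815]
knob 46 [ 0.4238063  -0.37529518  0.05812987] [ 0.43553431 -0.36824263  0.06635041] [ 0.4191052  -0.38633781]
```

View pics/t5.png

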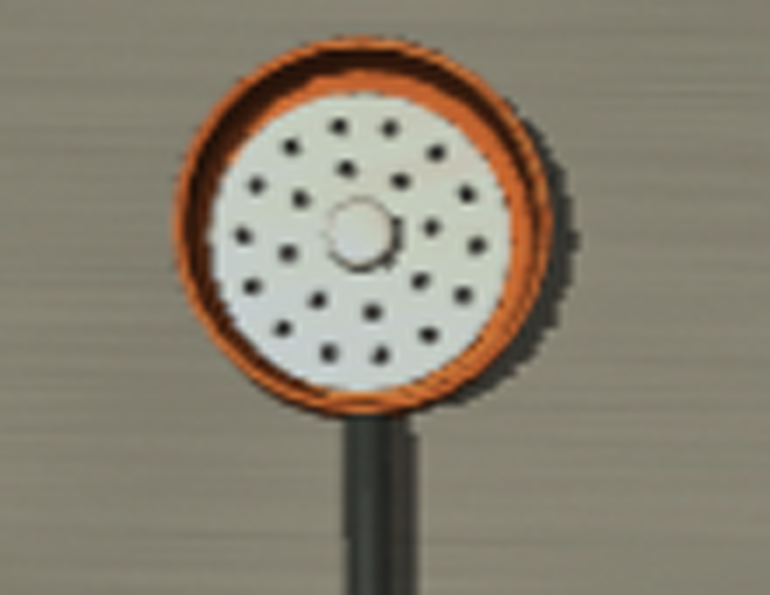

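The plate is seated level: its top plane is at 40.4 mm with a slope under 0.003, and the pan hasn't moved. Now I'll put the lid back.

Run:
```python
from h import *
P=[.5672,.0018]
grip(.75)
move_linear([*BD,.09],.2);move_linear([*BD,.034],.08);st()
grip(.2,25);st('grip')
move_linear([*BD,.06],.05);move_linear([*BD,.25],.2);st()
movep([*P,.25],down(0));wait(.2);st()
move_linear([*P,.135],.12);move_linear([*P,.105],.04);wait(.2);st('pre')
lower(*P,.105,.096,2)
grip(.75);st('open')
move_linear([*P,.14],.08);move_linear([*P,.25],.25)
movep([.40,-.15,.30],down(0));st()
p,d=read_camera('top');np.savez("top6.npz",p=p,d=d,**camera_model('top'))
_,_,w=cloud('top6.npz');rr=np.hypot(w[...,0]-P[0],w[...,1]-P[1])
m=(rr<.068)&(rr>.03)&(abs(w[...,2]-.094)<.015);q=w[m]
A=np.c_[q[:,:2]-P,np.ones(len(q))];print('lid plane',len(q),np.linalg.lstsq(A,q[:,2],rcond=None)[0],q.mean(0))
for nm,x,y,lo in(('pestle',.5619,-.3879,.03),('mill',.7026,-.0303,.15),('jug',.6033,.3763,.17)):
    for f in('top0.npz','top6.npz'):
        ww=cloud(f)[2];m=(np.hypot(ww[...,0]-x,ww[...,1]-y)<.07)&(ww[...,2]>lo)&(ww[...,2]<.21);print(nm,ww[m].mean(0),m.sum())
p,d=read_camera('scene');cv2.imwrite('pics/s6.png',cv2.resize(p[:,:,::-1],(800,600)))
```

```text
t 33.5 [ 0.4194 -0.3864  0.0342] [180.   -0.   13.5] F [0.6 0.5 0.3] M [ 0.01  0.02 -0.  ] w 0.750
grip t 34.2 [ 0.4191 -0.3864  0.0341] [180.   -0.   13.5] F [-1.1  0.8  1.5] M [ 0.07  0.06 -0.07] w 0.364
 t 36.0 [ 0.4184 -0.3859  0.2487] [-1.799e+02  1.000e-01  1.350e+01] F [-0.4 -0.6 -2.6] M [0.07 0.04 0.02] w 0.364
 t 37.7 [0.5672 0.0006 0.2499] [ 1.8e+02  0.0e+00 -1.0e-01] F [ 0.2 -0.4 -2. ] M [ 0.07  0.01 -0.02] w 0.366
pre t 39.9 [0.5674 0.0018 0.1053] [180.  -0.  -0.] F [-0.   1.2 -3.6] M [ 0.04  0.03 -0.01] w 0.364
contact? z=0.1010 f0=-3.6 t 41.1 [0.5674 0.0018 0.1012] [-180.   -0.   -0.] F [ 0.1  0.1 -0.6] M [ 0.05  0.01 -0.02] w 0.364
open t 41.9 [0.5672 0.0018 0.101 ] [-180.    0.    0.] F [ 0.   0.5 -0. ] M [0.03 0.05 0.04] w 0.753
 t 44.0 [ 0.4006 -0.1493  0.2996] [-180.    0.    0.] F [-0.4  1.2  0.1] M [ 0.08 -0.02  0.02] w 0.752
lid plane 1744 [-1.53785644e-03 -3.75549711e-05  9.35491125e-02] [0.56668364 0.00166425 0.09354991]
pestle [ 0.56187978 -0.38788683  0.1126403 ] 373
pestle [ 0.56196647 -0.3880481   0.11312344] 373
mill [ 0.7026113  -0.03034521  0.16998052] 274
mill [ 0.70260107 -0.03021155  0.17057299] 269
jug [0.60518305 0.38226298 0.18430337] 397
jug [0.60536774 0.38254259 0.18416942] 402
```

View pics/s6.png

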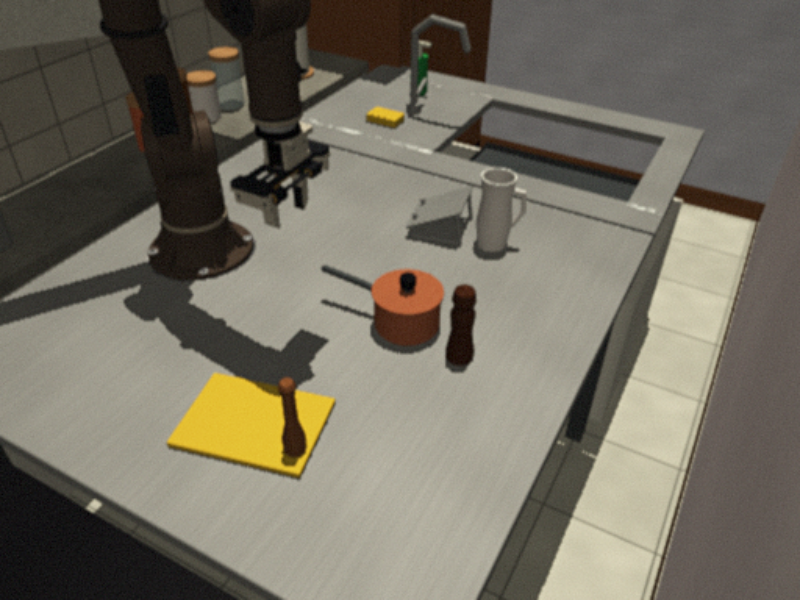

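The lid is home at (408,290), the stand is empty, and everything else is in place. I'll hand the job in.

```bash
python3 -c "
from station import *
print(job_done())"
```

```text
the job is handed in; nothing more can be done
None
```

The job is done and handed in at about 44 s of the 72 s allowed. I laid the lid flat on the board, then moved the plate from the stand onto the step in the pan, and put the lid back on.

The last checks all agreed, and none failed:
- **Plate:** it sits level, with its upper face at 40.4 mm (41 mm expected) and a slope under 0.003.
- **Lid:** it is home and level, with its disc at 93.5 mm against 93.6 mm before I lifted it, and a slope under 0.002.
- **Pan:** its rim did not move between the two views taken with the lid off, before and after the plate went in. In the last view the lid is centred within about 2 mm of where it started.
- **Pestle, mill and jug:** each is within 0.4 mm of where it started, sideways.
- **Forces:** contact forces stayed around 10 N in the readings I took, and the arm is clear of everything.

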